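Set the straightedge against the two stop pins of the laser marking plate

ROBOT

A 7-joint arm with a two-finger parallel gripper is mounted at the origin on the work surface. World frame = base frame: x ahead of the robot, y to its left, z up, the work surface at z = 0. Lengths are in m, angles in rad, forces in N, time in s.
With the tool pointing down it reaches from about 0.425 to 0.95 m from the base axis. Payload 16.7 kg.
Tool frame: the origin (TCP) lies between the finger pads; the fingertips stand 22 mm ahead of it and the grasp point (between the pads) lies 3 mm ahead of it (r.nose_length is the distance from the TCP to the fingertips, in m); x points along the fingers, y is the direction in which the jaws open and shut, and the axes are right-handed (so a half turn about x gives the same grasp; the last joint's range is limited). The gripper opens to 94 mm and grips with 3 to 60 N. Pads are 16 mm wide; open, the fingers measure 119 mm over their backs; the gripper's body (75 mm by 177 mm) begins 78 mm behind the grasp point.
Start: joints at [0.996, 0.426, 0.074, 1.606, -0.034, 1.111, -0.067], TCP at [0.279, -0.615, 0.227] pointing down, gripper open.
Joint ranges: [-2.85, 2.85], [-0.5, 2.14], [-1.23, 1.37], [0.21, 2.46], [-1.02, 4.16], [0.16, 2.05], [-2.73, 2.73]. Speed limits (rad/s): [1.89, 1.89, 2.39, 2.39, 3.01, 3.01, 3.01].

INTERFACE

Orientations are given as a unit quaternion [w, x, y, z].
In Python, from bench import r, claw, vision, workorder gives the robot as it stands. The module is installed in compiled form; this text tells all that it offers. Calls block until the motion is done:
- r.move_ptp(position, orientation): joint-space move of the TCP to a pose.
- r.movel(position, speed=0.15, frame=None, contact_N=None): straight line of the TCP; frame=None keeps the orientation; speed is the mean speed in m/s. With contact_N (N) it stops when the force on the tool has changed by that much, and returns True; else False.
- r.goto_joints(angles): joint-space move.
- claw.grip(opening, effort=None): opening from 0.0 (shut) to 1.0 (fully open); effort is the grip in N (None keeps the last); returns when the fingers have stopped.
- r.sleep(seconds).
- r.ik(position, orientation): joint angles nearest the present ones, or None.
- r.sense(): the state.
- vision.read_camera(name): name is "scene" or "top" or "wrist"; returns a dict with "frame" (420x560x3 uint8, red, green, blue), "K" (3x3 intrinsics, pixels), "extrinsics" (4x4, takes a point from camera to world coordinates). Camera axes: x right, y up, looking along -z (the intrinsics and any distortion apply to the point x, -y, -z); pixel columns grow to the right and rows downward; lengths in m; the calibration is good to about 2 mm. The wrist camera is an equidistant fisheye: a pixel r from the principal point sees the ray r / f radians off the axis. A picture is of the moment at which its call begins. There is no depth.
A pose or a line that the arm cannot do raises r.PlanningError and nothing moves.
- workorder.close_job(): hands the job in, once; it reports no verdict.
The state is a dict: "time_s": time; "q": joint angles; "joint_velocities": joint speeds; "tau": joint torques, N m; "ee_pos": TCP position; "ee_rot": TCP orientation; "force": force on the tool from outside, world axes, zero at the start; "wrist_torque": the same for the moment, N m; "width": opening from 0.0 (shut) to 1.0 (fully open).
Only numpy, scipy, OpenCV 4.12 (cv2) and the standard library are available. Lean on these libraries where they do the work, as an engineer would, in place of code of your own. Each camera call takes 0.05 s, during which the arm holds its last target.

TASK

On the laser marker's perforated plate, take the long straightedge (not the short bar) and slide it flat along the plate until one long edge touches both stop pins at the same time. Leave it lying there against both pins and let go; do not lift it off the plate, and leave the short bar where it is.

Things in the scene. Friction and masses are not known exactly. Their poses are not given: they have to be found in the camera images.
- straightedge: Long dark-anodised aluminium bar 240 x 40 x 12 mm, 0.2 to 0.4 kg, loose on the plate on the robot's side of the pins. A round bare steel knob, 24 mm across, 35 tall (top 47 mm above the underside), stands in its middle; held lightly by it, the bar swivels when pressed on a pin. Origin: centre of the underside, below the knob. y along its length, x across (long edges at x = +-20 mm), z up.
- left_pin: Left (larger y) stop pin: fixed upright dark steel pin, 16 mm in diameter, 30 mm tall, on the plate. Origin: centre of its foot, on the plate's top. The plate (340 x 370 mm aluminium with a grid of small dark holes) is fixed and level, its top 40 mm above the bench (z = 0.04).
- right_pin: Right (smaller y) stop pin, same as the left, 160 to 170 mm from it. Origin: centre of its foot, on the plate's top. The straightedge touches a pin when the pin's axis is 28 mm from the bar's lengthwise centre line.
- short_bar: Bystander: a bar of the same section with the same knob but only 110 mm long, too short to reach both pins, lying on the bench left or right of the plate. Origin: centre of its underside; y along its length. A grey spectacle case, a white jar (65 mm tall) and a stack of steel blanks also lie beside the plate.
Mind the look-alikes: they are no part of the job. What is shaped like the straightedge but pink is not meant.

How it is judged:
On the way:
1. the straightedge touches both pins at the same time (contact force between straightedge and left_pin above 0.1 N and contact force between straightedge and right_pin above 0.1 N), for 0.1 s.
At the end, for the whole second after the job is handed in: The straightedge lies at rest flat on the plate with one long edge along both pins: each pin beside that same edge, within its length and no more than 10 mm from it. On the way the edge must have touched both pins at once (((x of left_pin in the frame of straightedge between 0.02 and 0.038 m and x of right_pin in the frame of straightedge between 0.02 and 0.038 m) or (x of left_pin in the frame of straightedge between -0.038 and -0.02 m and x of right_pin in the frame of straightedge between -0.038 and -0.02 m)) and y of left_pin in the frame of straightedge between -0.12 and 0.12 m and y of right_pin in the frame of straightedge between -0.12 and 0.12 m and angle between straightedge's own z axis and vertical below 0.1 rad and height (world z) of straightedge between 0.034 and 0.046 m and linear speed of straightedge below 0.02 m/s).
It fails at once if the straightedge is lifted more than 15 mm off the plate (height (world z) of straightedge above 0.055 m).
It fails at once if the short bar is moved more than 20 mm (distance of short_bar from where it was at the start of the episode above 0.02 m).
It also fails if it takes over 32 s, if anything falls off the work surface, if the arm or the gripper's body presses on something with over 40 N, if the wrist force passes 120 N, or if a joint passes its speed limit or range.

## Working session

There is one attempt and no reset: what is moved stays moved. The work goes in short steps, each a Python script; the robot and the scene stay as the last script left them, time stands still between calls to the robot, and variables do not carry over. Pictures are saved under pics/ and viewed, and the job is handed in when it is done.

```bash
mkdir -p pics
cat > h.py <<'E'
import numpy as np, cv2, pickle
from bench import r, claw, vision, workorder
def snap(name,tag):
    d=vision.read_camera(name); pickle.dump(d,open(f'pics/{tag}.pkl','wb'))
    cv2.imwrite(f'pics/{tag}.png',np.ascontiguousarray(d['frame'][:,:,::-1])); return d
def load(tag): return pickle.load(open(f'pics/{tag}.pkl','rb'))
def w(d,u,v,z):
    K=np.array(d['K']);E=np.array(d['extrinsics'])
    x=(u-K[0,2])/K[0,0];y=(v-K[1,2])/K[1,1]
    ray=E[:3,:3]@np.array([x,-y,-1.]);o=E[:3,3]
    return o+ray*(z-o[2])/ray[2]
def crop(tag,u0,v0,u1,v1,s,out):
    im=cv2.imread(f'pics/{tag}.png')[v0:v1,u0:u1]
    cv2.imwrite(f'pics/{out}.png',cv2.resize(im,None,fx=s,fy=s,interpolation=cv2.INTER_CUBIC))
E
python3 - <<'E'
from h import *
for n in ('top','scene'):
    d=snap(n,n+'0'); print(d['K'],d['extrinsics'],d.keys())
s=r.sense(); print(s['time_s'],s['ee_pos'],s['ee_rot'],s['width'],s['force'],r.nose_length)
E
```

```text
[[419.0881159    0.         280.78820411]
 [  0.         419.0881159  208.99971338]
 [  0.           0.           1.        ]] [[-0.02088198  0.98812749 -0.15221042  0.38437304]
 [-0.9996913  -0.02268677 -0.01013003  0.1075121 ]
 [-0.01346293  0.15195189  0.9882962   1.15306199]
 [ 0.          0.          0.          1.        ]] dict_keys(['frame', 'K', 'extrinsics'])
[[386.85569755   0.         278.19635531]
 [  0.         386.85569755 211.76770202]
 [  0.           0.           1.        ]] [[-0.51165188 -0.65265414  0.55879775  1.0731752 ]
 [ 0.85912179 -0.38026077  0.34250766  0.4390316 ]
 [-0.01105018  0.65532001  0.75527053  0.78384659]
 [ 0.          0.          0.          1.        ]] dict_keys(['frame', 'K', 'extrinsics'])
0.1 [ 0.27860188 -0.61439756  0.22686011] [-0.14899112 -0.6910282  -0.14976806  0.69126782] 1.0011583799487551 [0.34787805 0.04086948 0.17740475] 0.022
```

View pics/top0.png

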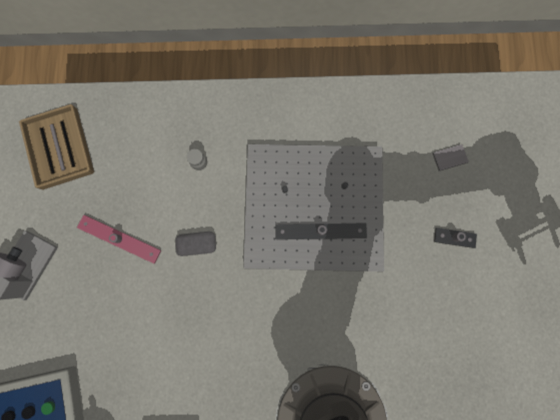

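View pics/scene0.png

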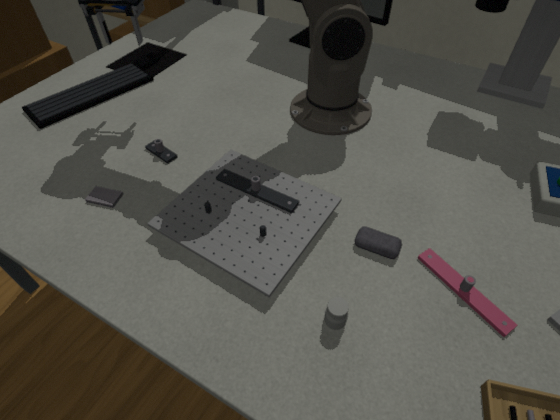

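Run:
```python
from h import *
crop('top0',235,165,395,275,5,'c0')
crop('scene0',180,160,320,260,5,'c1')
```

```text
(no output)
```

View pics/c0.png

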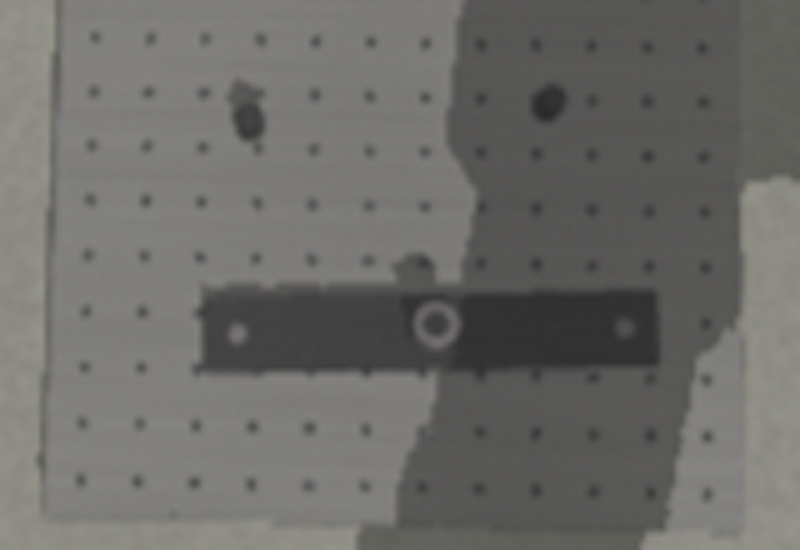

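View pics/c1.png

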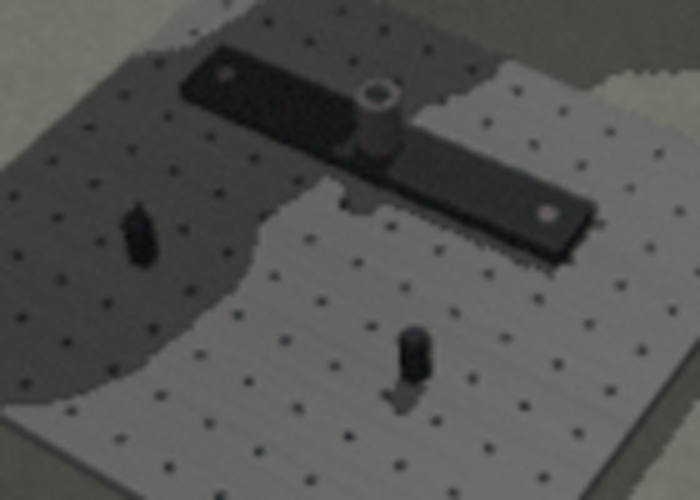

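Run:
```python
from h import *
d=load('top0'); e=load('scene0')
T=lambda u,v,z:w(d,235+(u-2)/5,165+(v-2)/5,z).round(4)
S=lambda u,v,z:w(e,180+(u-2)/5,160+(v-2)/5,z).round(4)
print('L',T(249,121,.055),'R',T(549,103,.055))
print('knob',T(437,324,.087), 'screws',T(237,333,.052),T(625,327,.052))
print('corners',[T(*p,.052) for p in ((203,291),(658,291),(658,365),(203,371))])
print('scene L top',S(415,333,.07),'R top',S(137,213,.07),'knob',S(379,95,.087),'screws',S(548,213,.052),S(226,74,.052))
print('scene mid L',S(415,355,.055),'R',S(141,238,.055))
print('plate',[T(*p,.04) for p in ((42,517),(742,530))])
```

```text
L [0.6078 0.108  0.055 ] R [ 0.6138 -0.0523  0.055 ]
knob [0.4935 0.0144 0.087 ] screws [0.4947 0.1168 0.052 ] [ 0.4933 -0.0874  0.052 ]
corners [array([0.5174, 0.1344, 0.052 ]), array([ 0.512 , -0.1057,  0.052 ]), array([ 0.4729, -0.1037,  0.052 ]), array([0.475 , 0.1351, 0.052 ])]
scene L top [0.6025 0.1065 0.07  ] R top [ 0.6075 -0.0549  0.07  ] knob [0.4899 0.0143 0.087 ] screws [0.4897 0.1149 0.052 ] [ 0.4889 -0.0886  0.052 ]
scene mid L [0.604  0.1068 0.055 ] R [ 0.6104 -0.053   0.055 ]
plate [array([0.4009, 0.2217, 0.04  ]), array([ 0.3864, -0.1454,  0.04  ])]
```

```bash
cat >> h.py <<'E'
from scipy.spatial.transform import Rotation as R
def quat(yaw,flip=1):
    M=np.array([[0,flip,0],[0,0,-flip],[-1,0,0]],float)  # cols: x down, y=+-X, z
    q=(R.from_euler('z',yaw)*R.from_matrix(M)).as_quat(); return [q[3],q[0],q[1],q[2]]
E
python3 - <<'E'
from h import *
for f in (1,-1):
    print(f,[r.ik(p,quat(y,f)) for p,y in (([.492,.0144,.2],0),([.492,.0144,.078],0),([.59,.0144,.078],.04))])
f=1
js=[r.ik([.492,.0144,.078],quat(0,k)) for k in (1,-1)]
q0=r.sense()['q']
f=min((1,-1),key=lambda k:9 if js[(1-k)//2] is None else np.abs(np.array(js[(1-k)//2])-q0).max())
print('flip',f); open('flip','w').write(str(f))
r.move_ptp([.492,.0144,.2],quat(0,f))
snap('wrist','w1')
s=r.sense();print(s['time_s'],s['ee_pos'],s['force'])
E
```

```text
1 [array([ 0.3413276 ,  0.19990674, -0.5589022 ,  2.00849316,  0.12827979,
        0.96683925, -0.28169352]), array([ 0.27748664,  0.37617636, -0.51469494,  2.11236678,  0.27863662,
        0.71750214, -0.41903759]), array([ 0.27221845,  0.51364335, -0.51901677,  1.89584669,  0.33995423,
        0.8196852 , -0.38630374])]
-1 [array([ 0.72725406,  0.29937732, -1.0231804 ,  1.99059504,  0.30140249,
        1.01258645,  2.70290236]), array([-1.04795201,  0.70036536,  1.21062008,  2.18113225, -0.88219968,
        0.89647811, -2.42739206]), array([-0.93449044,  0.86425181,  1.20222575,  1.96506841, -0.96247467,
        1.04443072, -2.37701442])]
flip 1
2.5167 [0.49216788 0.0135695  0.19991877] [-0.30783679  0.40387462  0.62448541]
```

View pics/w1.png

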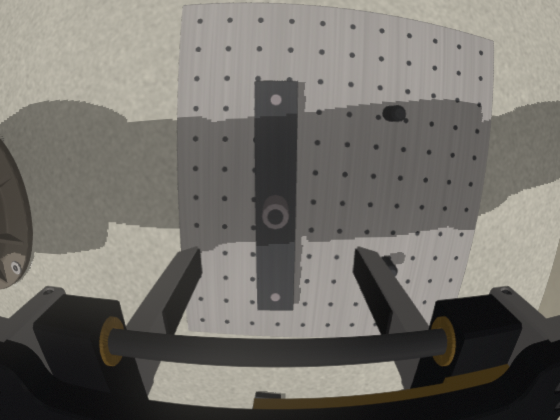

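The wrist view shows the knob at (275,215), centred between the jaws (fingers at columns 200 and 357). The bar runs up and down the image, with the pins at about (394,113) and (390,265). I'll go down and grip.

Run:
```python
from h import *
hit=r.movel([.492,.0144,.078],speed=.08,contact_N=6)
s=r.sense();print(hit,s['time_s'],s['ee_pos'],s['force'])
claw.grip(0.0,8)
s=r.sense();print(s['time_s'],s['width'],s['width']*94,s['ee_pos'],s['force'])
```

```text
False 4.1917 [0.49226523 0.01438586 0.07839116] [-0.03077378 -0.89125033 -0.29738378]
5.2667 0.25635370761989856 24.097248516270465 [0.49183136 0.01440544 0.07796066] [-1.09402004  0.41298687  1.08403941]
```

Run:
```python
from h import *
h=r.movel([.565,.0164,.078],speed=.05,frame=quat(.04),contact_N=10)
s=r.sense();print(h,s['time_s'],s['ee_pos'],s['force'],s['width'])
h=r.movel([.592,.0166,.078],speed=.012,contact_N=5)
s=r.sense();print(h,s['time_s'],s['ee_pos'],s['force'],s['wrist_torque'],s['width'])
snap('top','top2'); snap('wrist','w2')
crop('top2',235,165,395,275,5,'c2')
```

```text
False 6.875 [0.56500953 0.0164449  0.07797799] [-1.49392867 -0.21106885 -0.6737875 ] 0.25383501884842535
True 8.1583 [0.57985611 0.01644909 0.0779495 ] [-0.92857369 -0.4040529   5.95331822] [-0.16421866  0.05588296  0.04301689] 0.2572378227779536
```

View pics/c2.png

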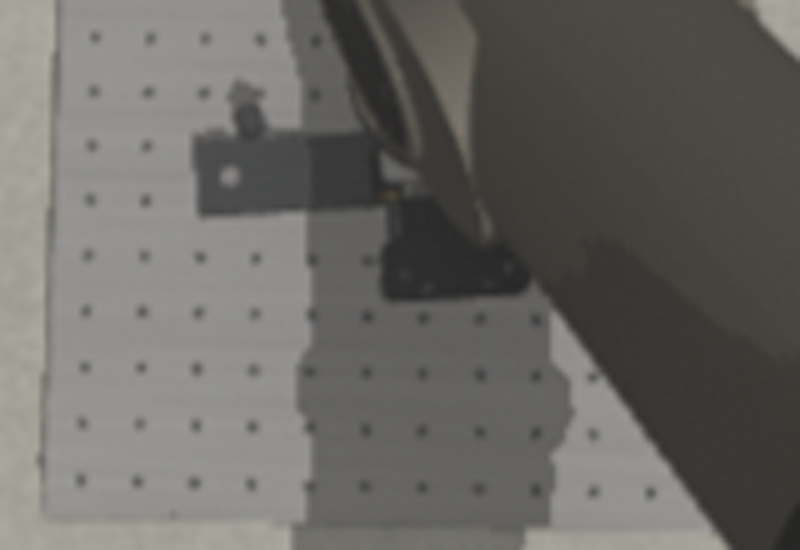

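View pics/w2.png

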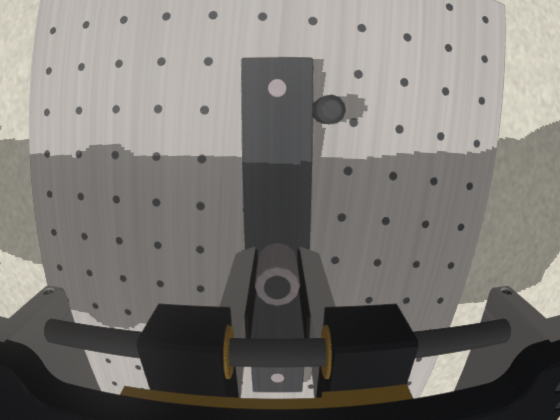

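The left pin is at or near the edge (329,109). The right pin is hidden, and the stop was mostly a z force. I'll push on gently and watch the force.

Run:
```python
from h import *
x=.580
while x<.5925:
    x+=.001
    r.movel([x,.0166,.078],speed=.01)
    F=np.mean([(r.sleep(.02),r.sense()['force'])[1] for _ in range(4)],0)
    s=r.sense();print(round(x,4),s['time_s'],s['ee_pos'].round(4),F.round(2),s['wrist_torque'].round(2),round(s['width'],3))
    if F[0]<-9: break
snap('wrist','w3');snap('scene','s3'); crop('s3',180,160,320,260,5,'c3')
```

```text
0.581 8.7 [0.5801 0.0164 0.078 ] [-9.86 -1.24  9.11] [-0.28  2.26  0.08] 0.251
```

View pics/c3.png

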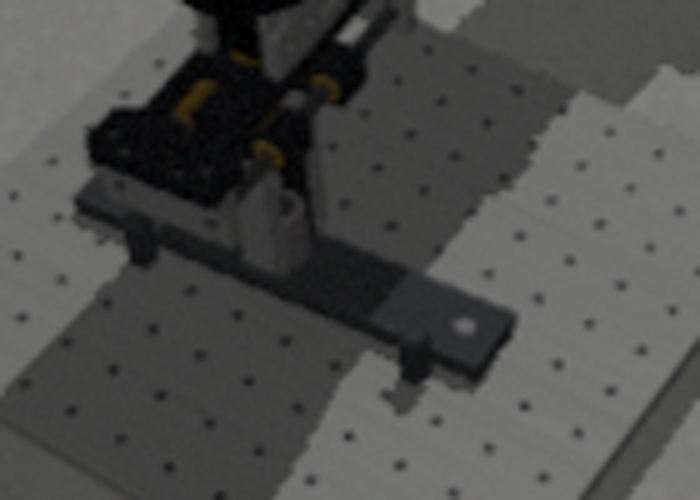

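View pics/w3.png

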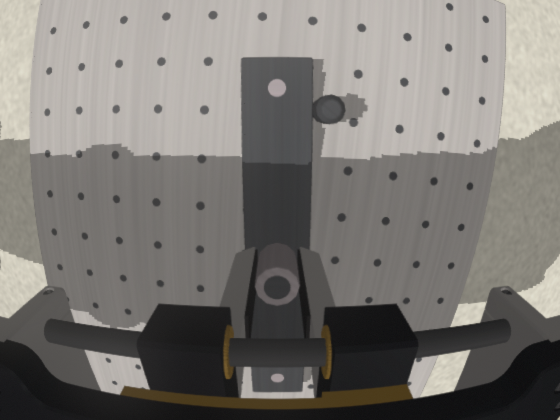

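Contact came at x = 0.580, as predicted, with about 10 N along x and almost no moment about z. A single-pin contact would give about 0.7 N m, so both pins seem loaded. I'll hold it to average the readings, then relax and release.

Run:
```python
from h import *
def avg(n=10):
    S=[(r.sleep(.04),r.sense())[1] for _ in range(n)]
    return np.mean([s['force'] for s in S],0).round(2),np.mean([s['wrist_torque'] for s in S],0).round(3)
print(avg())
for y in (.06,.02,.04):
    r.movel([.5812,.0166,.078],speed=.01,frame=quat(y)); print(y,*avg(6))
snap('wrist','w4')
r.movel([.5801,.0166,.078],speed=.01); print('relaxed',*avg(5), r.sense()['time_s'])
```

```text
(array([-9.67, -0.87,  9.15]), array([-0.275,  2.234,  0.011]))
0.06 [-11.21  -0.04   9.93] [-0.072  2.621  0.01 ]
0.02 [-10.64  -2.07   9.23] [-0.469  2.499 -0.048]
0.04 [-10.76  -1.06   9.54] [-0.166  2.49  -0.011]
relaxed [-5.3  -0.86  2.63] [-2.770e-01  1.171e+00 -1.000e-03] 11.2333
```

Run:
```python
from h import *
r.movel([.579,.0166,.078],speed=.01)
claw.grip(0.6)
r.movel([.579,.0166,.16],speed=.08)
snap('wrist','w5');
r.move_ptp([.45,-.35,.25],quat(0))
print(r.sense()['time_s'])
snap('top','top5');crop('top5',235,165,395,275,5,'c5')
```

```text
14.8833
```

View pics/c5.png

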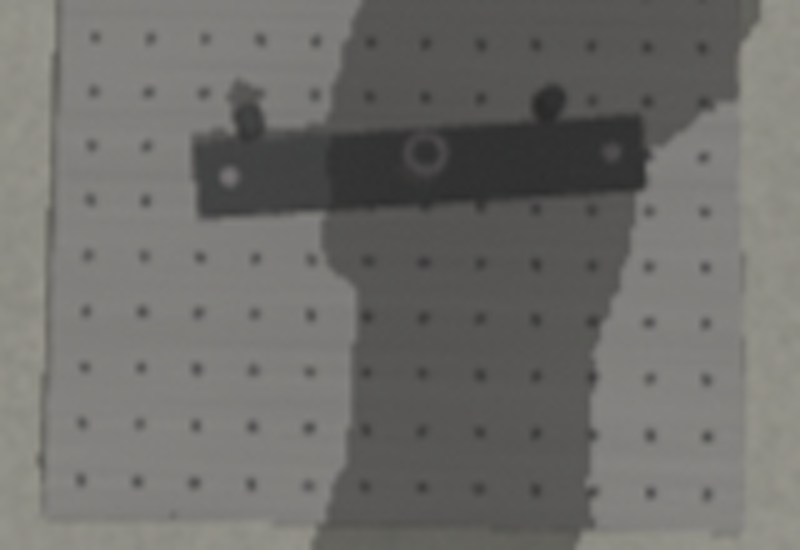

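View pics/w5.png

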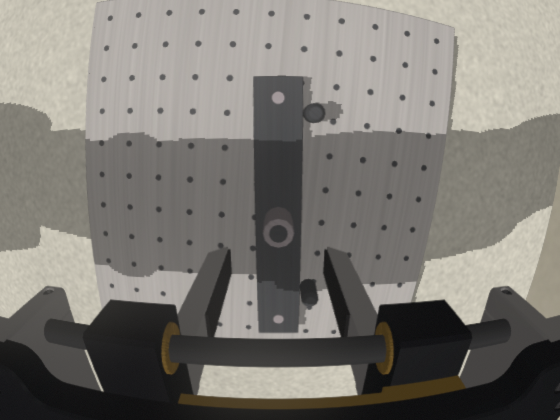

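Both pins sit at the bar's far edge: the left at (249,120) and the right at (549,103) in the crop. I'll do one numeric check and then hand in.

Run:
```python
from h import *
d=load('top5'); T=lambda u,v,z:w(d,235+(u-2)/5,165+(v-2)/5,z)[:2]
a,b=T(230,176,.052),T(612,153,.052); t=(a-b)/np.linalg.norm(a-b); n=np.array([t[1],-t[0]]);c=(a+b)/2
for p in ((249,121),(549,103)):
    q=T(*p,.055)-c; print('x',q@n,'y',q@t)
r.sleep(.3); workorder.close_job(); print(r.sense()['time_s'])
```

```text
x 0.02862184308811605 y 0.09011081947152573
x 0.02856938024757784 y -0.07030671824036801
the job is handed in; nothing more can be done
the job is handed in; nothing more can be done
```

The long straightedge is lying flat on the plate with one long edge against both stop pins, released, and the job is handed in. I gripped it lightly by the knob (8 N) and slid it flat along the plate. I pressed it onto the pins with about 10 N, then opened the gripper and moved the arm away.

- **Contact with both pins:** while pressing, the moment about the vertical stayed near zero (0.05 N m or less). A single-pin contact would have given about 0.7 N m, so both pins were loaded. This is inferred from the wrist readings, not measured at each pin.
- **Final position:** the last top picture puts the pin axes 28.6 mm from the bar's centre line at both pins; touching is 28 mm. They sit at +90 and −70 mm along its length, inside the ±120 mm limit.
- **Early stop:** the first contact stop was triggered mostly by vertical force, so I pushed on in small steps until the sideways force confirmed contact.
- **Disagreement between cameras:** the top and scene cameras differed by 3–6 mm in x, which is more than the stated 2 mm. The contact position still came out as predicted.
- **Other limits:** my part took about 15 s. The bar was never lifted, and I didn't touch the short bar, though I didn't re-measure its position.

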